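# Set and lock the length stop under the extraction beam

### The job

Slide the yellow stop carriage along its rail, under the blue extraction beam, until you feel its steel stop plate bear lightly on the end of the pale speckled granite (not the red sandstone), without shoving either stone out of place. Then lock it there: turn the red clutch cap clockwise until its spindle is tight and the clutch slips and clicks, let it click round about an eighth of a turn but no more than a quarter, and let go. Leave the other things on the table where they are.

Things in the scene. Friction and masses are not known exactly. Their poses are not given: they have to be found in the camera images.
- rail_mid (a point): Middle of the straight aluminium rail of the fixed stop bench, 28 mm above the table. Its axes are the bench's: y along the rail, x level and across it (away from the robot, towards the bed with the stones), z up. Grey base plate 190 x 620 x 12 mm, from 50 mm before the rail's middle line to 140 mm behind it
- beam_mid (a point): Middle of the underside of the blue extraction beam, 287 mm above the table. The beam runs along the rail over its whole length: 620 mm long, from 20 mm before the rail's middle line to 40 mm behind it, on a 30 mm post at each end (295 mm from the middle). A tool cannot stand upright over the cap but comes in tilted from the robot's side, along the cap's axis. Axes as rail_mid
- carriage: Yellow stop carriage, 56 x 60 mm in plan, top 52 mm above the table. Origin on the rail's middle line at table height, in the middle of the carriage's length; axes as rail_mid. It slides along the rail only (its y), 140 mm either way from rail_mid; rubs with about 5 N, stays where it is left. Its steel stop plate, 12 mm thick along the rail (faces 6 mm either side of the origin), reaches over the bed 28 to 106 mm behind the rail's middle line, 16 to 62 mm above the table
- cap_grip (a point): Centre of the red ribbed clutch cap, also the carriage's handle: a cylinder 30 mm wide, 32 mm long, 32 mm before the rail's middle line, 87 mm above the table. z is its axis, outwards, leaning 29 degrees (0.5 rad) from vertical to the robot's side (bench -x); x and y turn with the cap. Below it 20 mm of spindle (at most 23 mm wide), then a boss 32 mm wide
- clutch (a joint): Slip of the red cap round its locking spindle (rad), 0 at the start. Turned clockwise (seen looking at the cap's outer end), the cap first carries the spindle with it against 0.025 N m, for 0.8 to 1.9 rad (unknown, different each time), until the spindle is tight; from then on the clutch slips (clicks) at a steady 0.14 N m or so and this angle grows
- granite: Pale grey-white, dark-speckled granite piece, loose on the bed 12 mm above the table, 80 x 100 x 75 mm (x across, y along the rail; stepped at the top), about 2 kg. Origin in the middle of its underside, axes as rail_mid. The stop plate touches it when its origin and the carriage's are 56 mm apart along the rail. At either end of the rail; it slides when pushed with about 12 N
- sandstone: Red sandstone piece, same shape, size and origin, about the same mass, at the other end of the rail
- hammer: Loose mason's hammer, 220 mm, lying on the table (bystander); origin under its middle
- chisel: Loose steel chisel, 195 mm, lying on the table (bystander)
- flat_brush: Loose dusting brush, 160 x 50 x 20 mm (bystander)
- spray_bottle: Loose clear spray bottle, 190 mm tall, 68 mm wide, standing (bystander); origin under its middle
- mug: Loose blue mug, 90 mm tall (bystander); origin under its middle
- grinding_cone: Loose grey grinding cone, 78 mm tall, 70 mm wide, standing (bystander); origin under its middle
There are look-alikes about, which are no part of the job. Of the things that look like the granite, the smaller one is meant.

How it is judged:
By the outcome, as a careful person would: the job done as asked, in the order asked, and still so for the second after the job is handed in, with the robot touching nothing.
It also fails if it takes over 58 s, if anything falls off the work surface, if the arm or the gripper's body presses on something with over 40 N, if the wrist force passes 120 N, or if a joint passes its speed limit or range.

### The arm

A 6-joint arm with a two-finger parallel gripper is mounted at the origin on the work surface. World frame = base frame: x ahead of the robot, y to its left, z up, the work surface at z = 0. Lengths are in m, angles in rad, forces in N, time in s.
With the tool pointing down it reaches from about 0.375 to 0.925 m from the base axis. Payload 5.7 kg.
Tool frame: the origin (TCP) lies midway between the tips of the shut fingers; the grasp point (between the pads) lies 19 mm behind it; z points along the fingers, y is the line along which they close (so a half turn about z gives the same grasp; the last joint's range is limited). The gripper opens to 85 mm and grips with 20 to 120 N. Pads are 22 mm wide; open, the fingers measure 114 mm over their backs; the gripper's body (76 mm by 85 mm) begins 54 mm behind the grasp point. The pads swing forward as they close: fully open they stand 13 mm farther back than shut.
Start: joints at [-1.337, 0.359, 1.51, -0, 1.272, -0.115], TCP at [0.205, -0.564, 0.231] pointing down, gripper open.
Joint ranges: [-2.97, 2.97], [-1.01, 2.36], [0.21, 2.38], [-0.96, 4.11], [0.2, 2.71], [-2.98, 2.98]. Speed limits (rad/s): [2.39, 2.39, 3.14, 3.14, 3.14, 3.14].

### API

Orientations are given as a 3x3 rotation matrix whose columns are the frame's x, y, z axes.
In Python, from rig import get_obs, capture, camera_params, finish_job, spot_in, mark_of gives the robot as it stands. The module is installed in compiled form; this text tells all that it offers.
- The arm moves only by the tool apply_moves, never from a script. Its argument "commands" is a list of rows, each a list of 7 numbers: the shift along the world's x, y, z as a fraction of full scale, then the turn, a rotation vector about the world's x, y, z as a fraction of full scale, then the closure, from -1 (fully open) to 1 (shut). A call has 1 to 8 rows; each row is the pose to reach, as a shift and turn from the pose commanded when the call began; what a row does not reach only later rows make up. Full scale, the value 1, is 0.2 m for a shift and 0.5 rad for a turn. A row lasts 1/8 s, in which the tool goes at most 62.5 mm and 10.7 degrees, less where a joint would pass 70% of its speed; a pose out of reach is approached as far as the arm can. A call with a number of a shift or a turn outside -1 to 1 is refused whole. A call with a gripper value outside its range is refused whole. The fingers move at their own pace and stop on an object; "newtons" is the grip in N (left out, the last holds). Time passes only in rows, so rows that repeat a pose let the fingers close. It gives the time, the measured TCP pose, the force, the opening and the grip force at its end, in the units of the state.
- get_obs(): the state, without advancing time (a new reading comes with each control period).
- capture(name): name is "side" or "top"; returns (picture, depth): 400x640x3 uint8, red, green, blue; 400x640 float32, m along the optical axis (not along the pixel's ray), 0 where there is no reading.
- camera_params(name): a dict with "intrinsics" (3x3 intrinsics, pixels), "rvec" (rotation vector, rad) and "tvec" (3), from world to camera coordinates, as OpenCV has them. Camera axes: x right, y down, z forward; pixel columns grow to the right and rows downward; lengths in m; the calibration is good to about 2 mm. A picture is of the moment at which its call begins. camera_params takes no time and is no camera call.
- finish_job(): hands the job in; it is judged then, once.
Trained networks look in the newest picture that a camera, given by its name, has taken for a name from the list of things; names that differ only in an ending like _2 or _b are one class to them, and where a whole thing is asked for, a point or a joint stands for the part that bears it (a point fixed in the world has none). Each returns a list of dicts, best first, with "p" (0 to 1); they miss things now and then, are a little off and sometimes report something else, mostly with a low value. They report only what shows in the picture. A call takes as long as a camera call. They do not tell look-alikes from the thing itself.
- spot_in(target, camera): "at" ([column, row] as shares, 0 to 1, of the picture: columns of its width, rows of its height, amid what is visible of it).
- mark_of(target, camera): "at" ([column, row] as shares, 0 to 1, of the picture: columns of its width, rows of its height: a listed point, or the origin of a listed thing).
The state is a dict: "t": time; "joint_pos": joint angles; "joint_vel": joint speeds; "joint_efforts": joint torques, N m; "tool_pos": TCP position; "tool_rot": TCP orientation; "wrist_force": force on the tool from outside, world axes, zero at the start; "moment": the same for the moment, N m; "gripper_width": finger opening in m; "grip_force": force on a finger pad.
Only numpy, scipy, OpenCV 4.12 (cv2) and the standard library are available. Lean on these libraries where they do the work, as an engineer would, in place of code of your own. Each camera call takes 0.05 s, during which the arm holds its last target. There are 200 camera calls.

## Working session

There is one attempt and no reset: what is moved stays moved. The work goes in short steps, Python scripts to look and compute and a tool call to move; the robot and the scene stay as the last step left them, time stands still between calls to the robot, and variables do not carry over. Pictures are saved under pics/ and viewed, at most 10 in all, crops included, and the job is handed in when it is done.

Besides the shell and the picture viewer there is one more tool, called by a JSON object that holds its "fn" and its "kwargs", one argument or row to a line. apply_moves: Moves the arm, as the interface text tells. Its arguments: {"type":"object","properties":{"commands":{"type":"array"},"newtons":{"type":"number"}},"required":["commands"]}

```bash
mkdir -p pics; cat > h.py <<'E'
import numpy as np, cv2
from rig import *
def cam(n):
    c=camera_params(n); R=cv2.Rodrigues(np.array(c["rvec"],float))[0]
    return np.array(c["intrinsics"]),R,np.array(c["tvec"],float).ravel()
def at_z(n,at,z):
    K,R,t=cam(n); d=R.T@np.linalg.inv(K)@[at[0]*640,at[1]*400,1]; o=-R.T@t
    return o+d*(z-o[2])/d[2]
def ray(n,at):
    K,R,t=cam(n); d=R.T@np.linalg.inv(K)@[at[0]*640,at[1]*400,1]; return -R.T@t,d/np.linalg.norm(d)
def tri(a,b):
    A=0;B=0
    for n,at in(("side",a),("top",b)):
        o,d=ray(n,at);P=np.eye(3)-np.outer(d,d);A=A+P;B=B+P@o
    return np.linalg.solve(A,B)
def cloud(n,D):
    K,R,t=cam(n); v,u=np.mgrid[:400,:640]
    p=np.stack([(u+.5-K[0,2])/K[0,0]*D,(v+.5-K[1,2])/K[1,1]*D,D],-1)
    return (p-t)@R
E
cat > a.py <<'E'
from h import *
for n in("side","top"):
    im,D=capture(n); cv2.imwrite(f"pics/{n}0.png",im[...,::-1]); np.save(f"{n}D.npy",D); np.save(f"{n}I.npy",im)
Z=dict(rail_mid=.028,beam_mid=.287,carriage=0,cap_grip=.087,granite=.012,sandstone=.012)
for k,z in Z.items():
    for n in("side","top"):
        for r in mark_of(k,n)[:3]: print(k,n,np.round(r["at"],3)*[640,400],round(r["p"],2),at_z(n,r["at"],z).round(3))
print(get_obs())
E
python3 a.py
```

```text
rail_mid side [289.92 220.  ] 0.93 [ 0.656 -0.024  0.028]
rail_mid side [352.64 268.8 ] 0.71 [0.376 0.084 0.028]
rail_mid top [309.12 164.8 ] 0.69 [0.65  0.001 0.028]
beam_mid side [281.6 166.4] 0.69 [ 0.656 -0.002  0.287]
beam_mid top [306.56 140.8 ] 0.77 [0.659 0.007 0.287]
carriage side [293.76 228.  ] 0.58 [ 0.64  -0.019  0.   ]
carriage top [315.52 168.4 ] 0.59 [ 0.645 -0.021  0.   ]
cap_grip side [298.88 212.8 ] 0.66 [ 0.615 -0.017  0.087]
cap_grip side [292.48 220.8 ] 0.54 [0.618 0.024 0.087]
cap_grip top [317.44 169.2 ] 0.6 [ 0.623 -0.026  0.087]
granite side [299.52 189.6 ] 0.93 [ 0.705 -0.193  0.012]
granite side [300.16 303.2 ] 0.7 [0.475 0.258 0.012]
granite top [238.08 218.4 ] 0.9 [0.473 0.233 0.012]
granite top [369.92 149.6 ] 0.67 [ 0.707 -0.206  0.012]
granite top [309.76 140.8 ] 0.43 [ 0.739 -0.003  0.012]
sandstone side [243.2 246.4] 0.8 [0.752 0.134 0.012]
{'t': 0.7, 'joint_pos': array([-1.33709968e+00,  3.58801134e-01,  1.51036738e+00,  5.81709903e-06,
        1.27252831e+00, -1.15108602e-01]), 'joint_vel': array([-9.40234757e-04,  1.01732305e-04,  2.15022230e-04, -1.90215240e-04,
       -2.82868098e-03, -3.44055532e-05]), 'joint_efforts': array([ 3.31784366e-03, -5.27409804e+01, -2.78999895e+01, -5.46307128e-04,
        1.46936422e-03,  7.05890599e-06]), 'tool_pos': array([ 0.2050501 , -0.5638519 ,  0.23127854]), 'tool_rot': array([[ 9.39782305e-01,  3.41773637e-01, -1.87163114e-05],
       [ 3.41773637e-01, -9.39782299e-01,  1.02635325e-04],
       [ 1.74887902e-05, -1.02851604e-04, -9.99999995e-01]]), 'wrist_force': array([-0.08906062, -0.14824934, -0.37256944]), 'moment': array([ 0.06571332, -0.00892594, -0.00604445]), 'grip_force': 0.0, 'gripper_width': 0.085728209403978}
```

```bash
python3 - <<'E'
import cv2,numpy as np
a=cv2.imread("pics/side0.png");b=cv2.imread("pics/top0.png")
a=cv2.resize(a[110:340,150:470],None,fx=2.5,fy=2.5,interpolation=cv2.INTER_CUBIC)
b=cv2.resize(b[80:260,180:450],None,fx=2.96,fy=2.96,interpolation=cv2.INTER_CUBIC)
cv2.imwrite("pics/s1.png",a);cv2.imwrite("pics/t1.png",b)
E
```

```text
(no output)
```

View pics/s1.png

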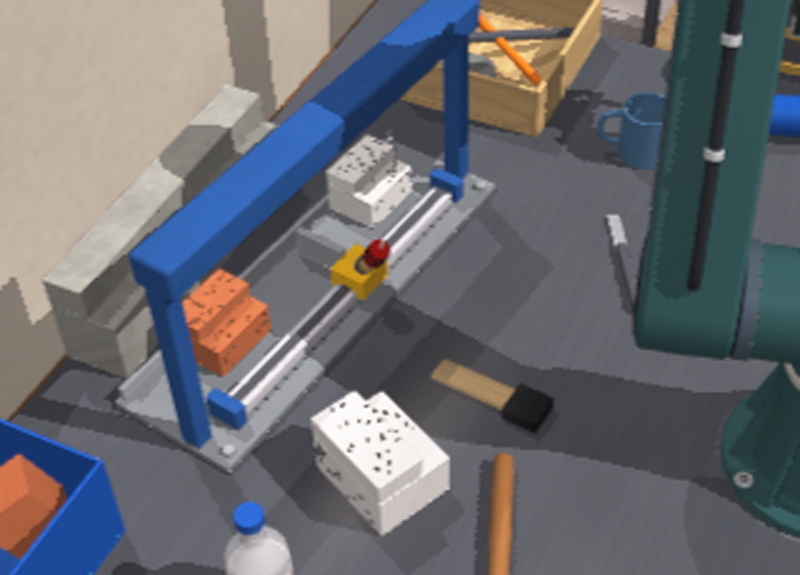

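View pics/t1.png

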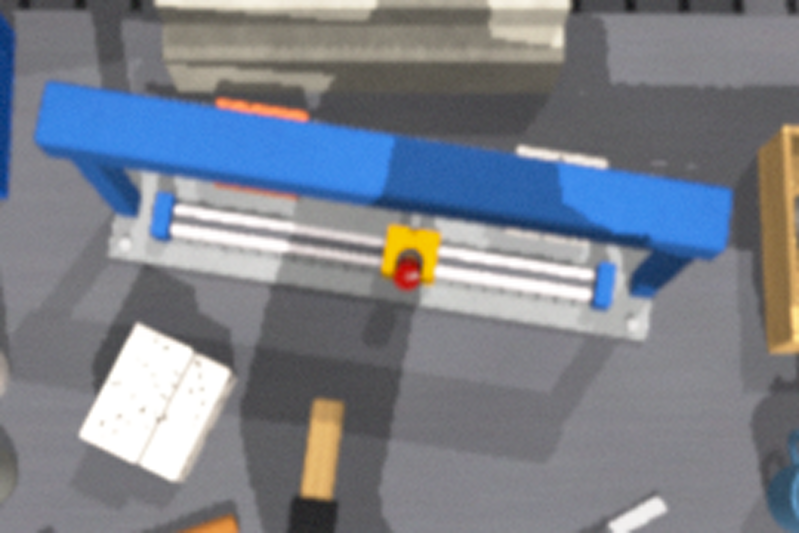

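The pictures show the granite on the bed at the right (top crop 560,160; side crop 370,180), sandstone at the left, and the carriage mid-rail with the red cap at top crop (407,275). The larger speckled block in front is the look-alike. I'll measure the yaw, cap and granite from depth and colour.

```bash
cat > b.py <<'E'
from h import *
f=lambda u,v:[(u/2.96+180)/640,(v/2.96+80)/400]
L=at_z("top",f(162,215),.036);R=at_z("top",f(604,287),.036)
yd=(L-R)/np.linalg.norm(L-R); print("ends",L,R,"mid",(L+R)/2,"ydir",yd,"yaw",np.arctan2(-yd[0],yd[1]))
B=np.c_[[yd[1],-yd[0],0],yd,[0,0,1]]; mid=(L+R)/2; mid[2]=0
for n in("side","top"):
    im=np.load(n+"I.npy").astype(int);P=cloud(n,np.load(n+"D.npy"));Q=(P-mid)@B
    r,g,b=im[...,0],im[...,1],im[...,2]
    ok=(abs(Q[...,1])<.31)
    red=ok&(r>90)&(g<50)&(b<60)&(Q[...,2]>.05)&(Q[...,2]<.13)&(abs(Q[...,0])<.1)
    yel=ok&(r>120)&(g>90)&(b<70)&(Q[...,2]>.01)&(Q[...,2]<.08)&(abs(Q[...,0])<.07)
    gra=ok&(Q[...,2]>.05)&(Q[...,2]<.1)&(Q[...,0]>.02)&(Q[...,0]<.14)&(Q[...,1]<-.08)
    blu=ok&(b>100)&(r<80)&(Q[...,2]<.06)&(abs(Q[...,0])<.03)
    bea=ok&(b>100)&(r<80)&(Q[...,2]>.28)
    for nm,m in(("red",red),("yel",yel),("gra",gra),("blu",blu),("beam",bea)):
        q=Q[m]; 
        if len(q): print(n,nm,len(q),"p3/50/97",np.percentile(q,[3,50,97],axis=0).round(3).tolist())
E
python3 b.py
```

```text
ends [0.68946088 0.24666505 0.036     ] [ 0.60822082 -0.24812027  0.036     ] mid [ 0.64884085 -0.00072761  0.036     ] ydir [0.16202305 0.98678697 0.        ] yaw -0.1627404520765313
side red 42 p3/50/97 [[-0.048, -0.041, 0.091], [-0.039, -0.025, 0.099], [-0.027, -0.016, 0.108]]
side yel 397 p3/50/97 [[-0.029, -0.051, 0.018], [0.018, -0.001, 0.045], [0.051, 0.199, 0.06]]
side gra 611 p3/50/97 [[0.045, -0.227, 0.053], [0.081, -0.17, 0.074], [0.125, -0.126, 0.09]]
side blu 297 p3/50/97 [[-0.027, -0.299, 0.016], [-0.004, 0.249, 0.043], [0.024, 0.307, 0.055]]
side beam 3986 p3/50/97 [[-0.718, -0.276, 0.297], [-0.009, 0.056, 0.332], [0.034, 0.299, 0.338]]
top red 48 p3/50/97 [[-0.047, -0.043, 0.087], [-0.032, -0.03, 0.1], [-0.018, -0.022, 0.107]]
top yel 225 p3/50/97 [[-0.028, -0.058, 0.035], [0.005, -0.03, 0.051], [0.026, -0.004, 0.057]]
top gra 83 p3/50/97 [[0.024, -0.282, 0.061], [0.123, -0.181, 0.086], [0.128, -0.132, 0.091]]
top blu 203 p3/50/97 [[-0.025, -0.293, 0.03], [-0.002, 0.24, 0.046], [0.019, 0.289, 0.056]]
top beam 9640 p3/50/97 [[-0.568, -0.286, 0.312], [-0.018, -0.154, 0.335], [0.034, 0.275, 0.89]]
```

{"fn": "apply_moves", "kwargs": {
  "commands": [
    [0.45,0.68,0.05,0,0,1,-1],
    [0.45,0.68,0.05,0,0,1,-1],
    [0.45,0.68,0.05,0,0,1,-1],
    [0.45,0.68,0.05,0,0,1,-1]
  ]
}}

```text
t: 1.2
tool_pos: [0.2962, -0.4255, 0.2416]
tool_rot: [[0.658, 0.753, 0.0], [0.753, -0.658, 0.001], [0.001, -0.0, -1.0]]
wrist_force: [-0.6, -1.0, -0.1]
gripper_width: 0.0851
grip_force: 0.0
```

{"fn": "apply_moves", "kwargs": {
  "commands": [
    [0.45,0.68,0.0,0,0,1,-1],
    [0.45,0.68,0.0,0,0,1,-1],
    [0.45,0.68,0.0,0,0,1,-1],
    [0.45,0.68,0.0,0,0,1,-1]
  ]
}}

```text
t: 1.7
tool_pos: [0.3859, -0.291, 0.2414]
tool_rot: [[0.218, 0.976, 0.0], [0.976, -0.218, -0.0], [-0.0, 0.0, -1.0]]
wrist_force: [-0.7, -0.9, -0.1]
gripper_width: 0.085
grip_force: 0.0
```

{"fn": "apply_moves", "kwargs": {
  "commands": [
    [0.3,0.68,0.0,0,0,1,-1],
    [0.3,0.68,0.0,0,0,1,-1],
    [0.3,0.68,0.0,0,0,1,-1],
    [0.3,0.68,0.0,0,0,1,-1]
  ]
}}

```text
t: 2.2
tool_pos: [0.4456, -0.1563, 0.2413]
tool_rot: [[-0.274, 0.962, 0.0], [0.962, 0.274, -0.001], [-0.001, -0.0, -1.0]]
wrist_force: [-0.6, 0.3, 0.3]
gripper_width: 0.0854
grip_force: 0.0
```

{"fn": "apply_moves", "kwargs": {
  "commands": [
    [0.3,0.6,0.0,0,0,1,-1],
    [0.3,0.6,0.0,0,0,1,-1],
    [0.3,0.6,0.0,0,0,1,-1],
    [0.3,0.6,0.0,0,0,1,-1]
  ]
}}

```text
t: 2.7
tool_pos: [0.5056, -0.0373, 0.2411]
tool_rot: [[-0.699, 0.715, -0.0], [0.715, 0.699, -0.001], [-0.001, -0.001, -1.0]]
wrist_force: [-0.5, -0.4, -0.1]
gripper_width: 0.0848
grip_force: 0.0
```

```bash
cat > c.py <<'E'
from h import *
from scipy.spatial.transform import Rotation as Ro
import sys
YAW=-.1627
def plan(cap,s,roll=0.):
    ex=np.array([np.cos(YAW),np.sin(YAW),0]);ey=np.array([-np.sin(YAW),np.cos(YAW),0])
    z=np.sin(.5)*ex-np.cos(.5)*np.array([0,0,1]);R=np.c_[np.cross(ey,z),ey,z]@Ro.from_rotvec([0,0,roll]).as_matrix()
    o=get_obs();p=np.array(cap)+s*z
    rv=Ro.from_matrix(R@o["tool_rot"].T).as_rotvec()
    print("t",o["t"],"pos",o["tool_pos"].round(4),"goal",p.round(4),"shift/.2",((p-o["tool_pos"])/.2).round(3),"rv/.5",(rv/.5).round(3),"z/.2 per10mm",(z*.05).round(4))
    print("j",o["joint_pos"].round(2),"F",o["wrist_force"].round(2),"M",o["moment"].round(3),"w",round(o["gripper_width"],4),"gf",o["grip_force"])
if __name__=="__main__": plan(eval(sys.argv[1]),float(sys.argv[2]),float(sys.argv[3]) if len(sys.argv)>3 else 0.)
E
python3 c.py "[.6124,-.0251,.087]" -.10
```

```text
t 2.7 pos [ 0.5056 -0.0373  0.2411] goal [ 0.5651 -0.0173  0.1748] shift/.2 [ 0.297  0.1   -0.332] rv/.5 [-0.467 -0.901  1.242] z/.2 per10mm [ 0.0237 -0.0039 -0.0439]
j [-0.21  0.22  1.69 -0.    1.23 -0.98] F [-0.51 -0.45 -0.14] M [-0.016  0.004 -0.062] w 0.0848 gf 0.0
```

{"fn": "apply_moves", "kwargs": {
  "commands": [
    [0.15,0.05,-0.1,-0.22,-0.44,0.62,-1],
    [0.15,0.05,-0.1,-0.233,-0.45,0.62,-1],
    [0.297,0.1,-0.332,-0.373,-0.72,0.99,-1],
    [0.297,0.1,-0.332,-0.373,-0.72,0.99,-1],
    [0.297,0.1,-0.332,-0.373,-0.72,0.99,-1]
  ]
}}

```text
t: 3.32
tool_pos: [0.5626, -0.0179, 0.1737]
tool_rot: [[-0.88, 0.288, 0.377], [0.275, 0.957, -0.09], [-0.387, 0.025, -0.922]]
wrist_force: [-0.3, -0.1, -0.0]
gripper_width: 0.0856
grip_force: 0.0
```

```bash
cat > d.py <<'E'
from h import *
import sys
im,D=capture("side");a=mark_of("cap_grip","side");im2,D2=capture("top");b=mark_of("cap_grip","top")
print("a",[(r["p"],at_z("side",r["at"],.087).round(4)) for r in a[:2]]);print("b",[(r["p"],at_z("top",r["at"],.087).round(4)) for r in b[:2]])
if a and b: print("tri",tri(a[0]["at"],b[0]["at"]))
v=np.hstack([cv2.resize(i[y:y+120,x:x+100],(400,480),interpolation=cv2.INTER_CUBIC) for i,x,y in((im,250,150),(im2,280,100))])
cv2.imwrite(f"pics/{sys.argv[1]}.png",v[...,::-1])
E
python3 d.py v1; python3 c.py "[.6124,-.0251,.087]" -.10
```

```text
a [(0.63, array([0.4825, 0.4964, 0.087 ])), (0.51, array([ 0.6156, -0.0284,  0.087 ]))]
b [(0.41, array([ 0.6154, -0.0194,  0.087 ]))]
tri [ 0.88973472 -0.02067271 -1.06601342]
t 3.525 pos [ 0.5658 -0.0171  0.176 ] goal [ 0.5651 -0.0173  0.1748] shift/.2 [-0.003 -0.001 -0.006] rv/.5 [-0.094 -0.179  0.251] z/.2 per10mm [ 0.0237 -0.0039 -0.0439]
j [-0.13  0.22  1.98 -0.08  0.55 -1.34] F [0.14 0.35 0.93] M [ 0.074  0.169 -0.033] w 0.0857 gf 0.0
```

View pics/v1.png

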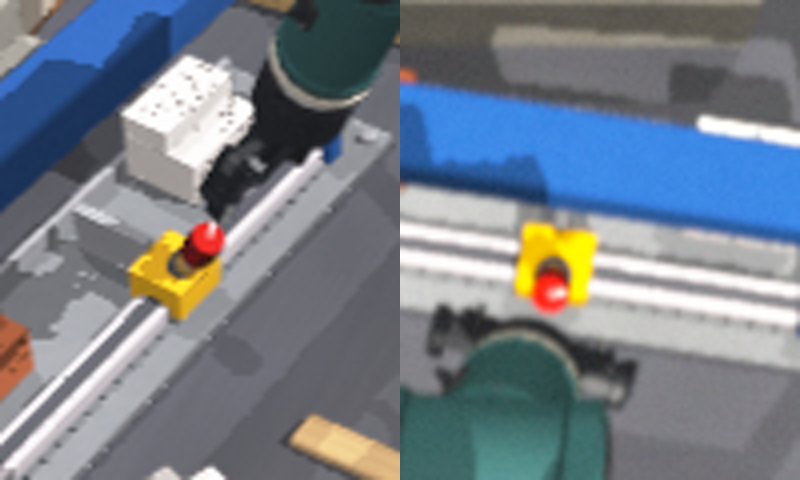

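```bash
python3 - <<'E'
from h import *
p=tri([301.3/640,210.8/400],[317.5/640,172/400]);print("cap",p)
mid=np.array([.6488,-.0007,0]);ex=np.array([.987,-.162,0]);ey=np.array([.162,.987,0])
print((p-mid)@ex,(p-mid)@ey)
E
python3 c.py "[.6124,-.0251,.087]" -.04
```

```text
cap [ 0.61212762 -0.02701524  0.08948527]
-0.031932573747113176 -0.03191406650778998
t 3.525 pos [ 0.5658 -0.0171  0.176 ] goal [ 0.5935 -0.022   0.1221] shift/.2 [ 0.139 -0.025 -0.27 ] rv/.5 [-0.094 -0.179  0.251] z/.2 per10mm [ 0.0237 -0.0039 -0.0439]
j [-0.13  0.22  1.98 -0.08  0.55 -1.34] F [0.14 0.35 0.93] M [ 0.074  0.169 -0.033] w 0.0857 gf 0.0
```

{"fn": "apply_moves", "kwargs": {
  "commands": [
    [0,-0.02,0,-0.094,-0.179,0.251,-1],
    [0.1,-0.03,-0.2,-0.094,-0.179,0.251,-1],
    [0.2,-0.04,-0.38,-0.094,-0.179,0.251,-1],
    [0.283,-0.058,-0.539,-0.094,-0.179,0.251,-1],
    [0.283,-0.058,-0.539,-0.094,-0.179,0.251,-1],
    [0.283,-0.058,-0.539,-0.094,-0.179,0.251,-1]
  ]
}}

```text
t: 4.28
tool_pos: [0.6257, -0.0274, 0.0773]
tool_rot: [[-0.876, 0.16, 0.455], [0.141, 0.987, -0.076], [-0.462, -0.002, -0.887]]
wrist_force: [-0.3, 0.4, 0.0]
gripper_width: 0.0852
grip_force: 0.0
```

```bash
python3 d.py v2; python3 c.py "[.612,-.027,.0875]" .022
```

```text
a [(0.4, array([ 0.6193, -0.0272,  0.087 ])), (0.38, array([ 0.3051, -0.1554,  0.087 ]))]
b []
t 4.475 pos [ 0.6254 -0.0272  0.0777] goal [ 0.6224 -0.0287  0.0682] shift/.2 [-0.015 -0.008 -0.048] rv/.5 [-0.002 -0.039 -0.006] z/.2 per10mm [ 0.0237 -0.0039 -0.0439]
j [-0.15  0.45  2.01 -0.04  0.2  -1.53] F [0.35 1.07 0.54] M [0.018 0.225 0.033] w 0.0851 gf 0.0
```

View pics/v2.png

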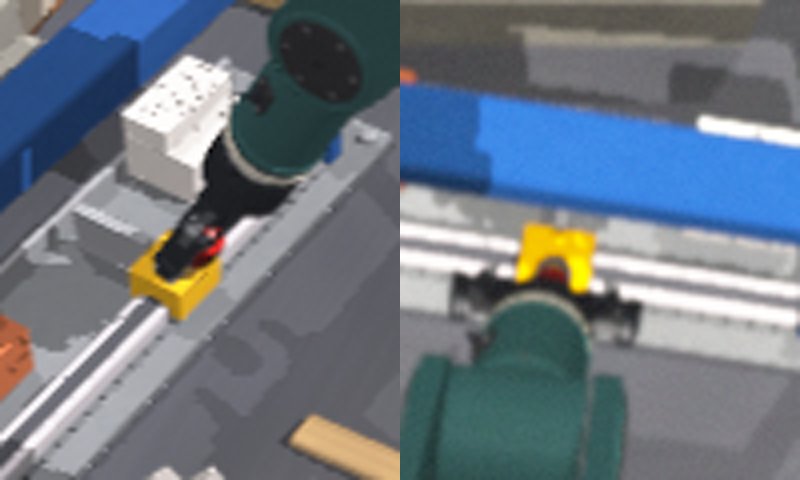

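{"fn": "apply_moves", "kwargs": {
  "commands": [
    [-0.071,0.012,0.132,0,0,0,-1],
    [-0.071,0.012,0.132,0,0,0,-1],
    [-0.071,0.012,0.132,0,0,0,-1]
  ]
}}

```text
t: 4.85
tool_pos: [0.6116, -0.0248, 0.1035]
tool_rot: [[-0.876, 0.159, 0.456], [0.14, 0.987, -0.076], [-0.462, -0.002, -0.887]]
wrist_force: [-0.2, -0.4, 0.4]
gripper_width: 0.0855
grip_force: 0.0
```

```bash
python3 c.py "[.612,-.027,.0875]" .008
```

```text
t 4.85 pos [ 0.6116 -0.0248  0.1035] goal [ 0.6158 -0.0276  0.0805] shift/.2 [ 0.021 -0.014 -0.115] rv/.5 [-0.002 -0.039 -0.006] z/.2 per10mm [ 0.0237 -0.0039 -0.0439]
j [-0.15  0.39  2.02 -0.03  0.25 -1.53] F [-0.21 -0.37  0.41] M [ 0.042  0.179 -0.025] w 0.0855 gf 0.0
```

{"fn": "apply_moves", "kwargs": {
  "commands": [
    [0.0,-0.01,-0.06,-0.002,-0.039,-0.006,-1],
    [0.021,-0.014,-0.115,-0.002,-0.039,-0.006,-1],
    [0.021,-0.014,-0.115,-0.002,-0.039,-0.006,-1],
    [0.021,-0.014,-0.115,-0.002,-0.039,-0.006,-1]
  ]
}}

```text
t: 5.35
tool_pos: [0.6188, -0.0276, 0.086]
tool_rot: [[-0.872, 0.162, 0.463], [0.143, 0.987, -0.077], [-0.469, -0.001, -0.883]]
wrist_force: [0.8, 0.1, -0.4]
gripper_width: 0.0855
grip_force: 0.0
```

```bash
python3 c.py "[.612,-.027,.0875]" .008
```

```text
t 5.35 pos [ 0.6188 -0.0276  0.086 ] goal [ 0.6158 -0.0276  0.0805] shift/.2 [-0.015 -0.    -0.027] rv/.5 [-0.002 -0.024  0.001] z/.2 per10mm [ 0.0237 -0.0039 -0.0439]
j [-0.15  0.43  2.03 -0.03  0.2  -1.53] F [ 0.84  0.07 -0.43] M [ 0.049  0.231 -0.018] w 0.0855 gf 0.0
```

{"fn": "apply_moves", "kwargs": {
  "commands": [
    [-0.015,0,-0.027,0.006,0.045,0,-1],
    [-0.015,0,-0.027,0.006,0.045,0,-1],
    [-0.015,0,-0.027,0.006,0.045,0,-1]
  ]
}}

```text
t: 5.72
tool_pos: [0.6153, -0.0275, 0.0807]
tool_rot: [[-0.882, 0.163, 0.442], [0.145, 0.987, -0.074], [-0.448, -0.002, -0.894]]
wrist_force: [-0.0, 0.4, 0.0]
gripper_width: 0.0853
grip_force: 0.0
```

```bash
python3 c.py "[.612,-.027,.0875]" .008
```

```text
t 5.725 pos [ 0.6153 -0.0275  0.0807] goal [ 0.6158 -0.0276  0.0805] shift/.2 [ 0.003 -0.    -0.001] rv/.5 [-0.008 -0.07   0.001] z/.2 per10mm [ 0.0237 -0.0039 -0.0439]
j [-0.15  0.44  2.02 -0.03  0.22 -1.54] F [-0.02  0.37  0.05] M [ 0.021  0.192 -0.005] w 0.0853 gf 0.0
```

Position right, tilt within 2°. Close.

{"fn": "apply_moves", "kwargs": {
  "commands": [
    [0,0,0,0,0,0,1],
    [0,0,0,0,0,0,1],
    [0,0,0,0,0,0,1],
    [0,0,0,0,0,0,1],
    [0,0,0,0,0,0,1],
    [0,0,0,0,0,0,1],
    [0,0,0,0,0,0,1],
    [0,0,0,0,0,0,1]
  ],
  "newtons": 40
}}

```text
t: 6.72
tool_pos: [0.6151, -0.0274, 0.0807]
tool_rot: [[-0.882, 0.162, 0.442], [0.144, 0.987, -0.074], [-0.448, -0.002, -0.894]]
wrist_force: [-2.7, 1.0, 4.7]
gripper_width: 0.0289
grip_force: 39.1
```

```bash
python3 c.py "[.612,-.027,.0875]" .008; python3 d.py v3
```

```text
t 6.725 pos [ 0.6151 -0.0274  0.0807] goal [ 0.6158 -0.0276  0.0805] shift/.2 [ 0.004 -0.001 -0.001] rv/.5 [-0.008 -0.07   0.001] z/.2 per10mm [ 0.0237 -0.0039 -0.0439]
j [-0.15  0.44  2.02 -0.03  0.22 -1.54] F [-2.75  0.98  4.68] M [0.176 0.245 0.045] w 0.0289 gf 39.14291203022003
a []
b [(0.62, array([ 0.6184, -0.021 ,  0.087 ]))]
```

View pics/v3.png

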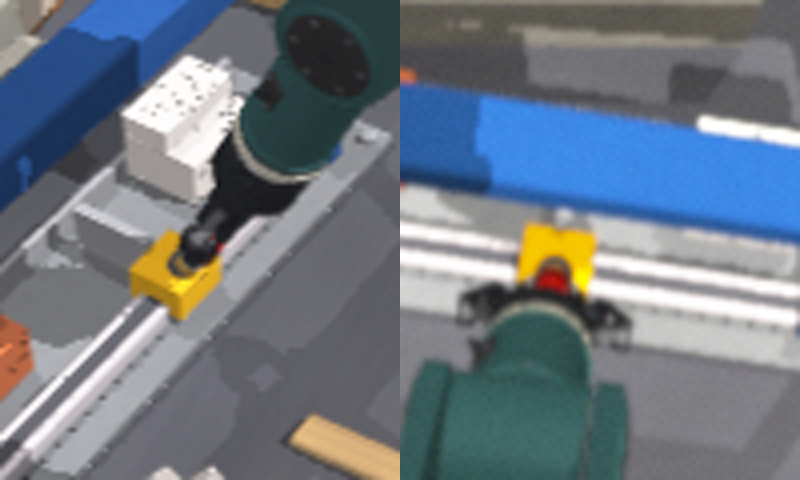

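{"fn": "apply_moves", "kwargs": {
  "commands": [
    [-0.008,-0.046,0,0,0,0,1],
    [-0.015,-0.092,0,0,0,0,1],
    [-0.023,-0.139,0,0,0,0,1],
    [-0.03,-0.185,0,0,0,0,1],
    [-0.038,-0.231,0,0,0,0,1],
    [-0.046,-0.278,0,0,0,0,1],
    [-0.053,-0.324,0,0,0,0,1],
    [-0.053,-0.324,0,0,0,0,1]
  ]
}}

```text
t: 7.92
tool_pos: [0.6046, -0.0928, 0.0808]
tool_rot: [[-0.882, 0.163, 0.442], [0.145, 0.987, -0.075], [-0.449, -0.002, -0.894]]
wrist_force: [-2.1, -0.7, 4.9]
gripper_width: 0.0283
grip_force: 39.3
```

```bash
cat > e.py <<'E'
from h import *
o=get_obs();p=o["tool_pos"];F=o["wrist_force"]
ex=np.array([.987,-.162,0]);ey=np.array([.162,.987,0]);q=p-[.6488,-.0007,0]
print("t",o["t"],"bench x,y",(q@ex).round(4),(q@ey).round(4),"Fx,Fy,Fz",(F@ex).round(2),(F@ey).round(2),F[2].round(2),"j",o["joint_pos"].round(2),"Mz",(o["moment"]@o["tool_rot"][:,2]).round(3))
E
python3 e.py; python3 c.py "[.6014,-.0911,.0875]" .008
```

```text
t 7.925 bench x,y -0.0287 -0.098 Fx,Fy,Fz -1.99 -1.08 4.88 j [-0.3   0.43  2.03  0.27  0.22 -1.96] Mz -0.026
t 7.925 pos [ 0.6046 -0.0928  0.0808] goal [ 0.6052 -0.0917  0.0805] shift/.2 [ 0.003  0.005 -0.001] rv/.5 [-0.008 -0.069  0.002] z/.2 per10mm [ 0.0237 -0.0039 -0.0439]
j [-0.3   0.43  2.03  0.27  0.22 -1.96] F [-2.13 -0.74  4.88] M [-0.23   0.284 -0.109] w 0.0283 gf 39.340349435806274
```

{"fn": "apply_moves", "kwargs": {
  "commands": [
    [-0.0012,-0.0074,0,0,0,0,1],
    [-0.0024,-0.0148,0,0,0,0,1],
    [-0.0036,-0.0222,0,0,0,0,1],
    [-0.0048,-0.0296,0,0,0,0,1],
    [-0.006,-0.037,0,0,0,0,1],
    [-0.0073,-0.0444,0,0,0,0,1],
    [-0.0085,-0.0518,0,0,0,0,1],
    [-0.0097,-0.0592,0,0,0,0,1]
  ]
}}

```text
t: 8.93
tool_pos: [0.6028, -0.1036, 0.0808]
tool_rot: [[-0.882, 0.162, 0.442], [0.144, 0.987, -0.074], [-0.448, -0.001, -0.894]]
wrist_force: [-0.4, 4.4, 5.0]
gripper_width: 0.0283
grip_force: 39.4
```

```bash
python3 e.py
```

```text
t 8.925 bench x,y -0.0288 -0.109 Fx,Fy,Fz -1.08 4.28 5.05 j [-0.33  0.43  2.03  0.32  0.23 -2.04] Mz 0.083
```

{"fn": "apply_moves", "kwargs": {
  "commands": [
    [-0.0004,-0.0025,0,0,0,0,1],
    [-0.0008,-0.005,0,0,0,0,1],
    [-0.0012,-0.0075,0,0,0,0,1],
    [-0.0016,-0.01,0,0,0,0,1]
  ]
}}

```text
t: 9.43
tool_pos: [0.6024, -0.1055, 0.0807]
tool_rot: [[-0.882, 0.162, 0.442], [0.144, 0.987, -0.074], [-0.448, -0.001, -0.894]]
wrist_force: [-1.2, 4.9, 5.8]
gripper_width: 0.0285
grip_force: 39.4
```

```bash
python3 e.py
```

```text
t 9.425 bench x,y -0.0288 -0.111 Fx,Fy,Fz -1.96 4.64 5.83 j [-0.33  0.43  2.03  0.33  0.23 -2.05] Mz -0.003
```

{"fn": "apply_moves", "kwargs": {
  "commands": [
    [-0.0004,-0.0025,0,0,0,0,1],
    [-0.0008,-0.005,0,0,0,0,1],
    [-0.0012,-0.0075,0,0,0,0,1],
    [-0.0016,-0.01,0,0,0,0,1]
  ]
}}

```text
t: 9.93
tool_pos: [0.6021, -0.1075, 0.0808]
tool_rot: [[-0.882, 0.162, 0.442], [0.144, 0.987, -0.074], [-0.448, -0.001, -0.894]]
wrist_force: [-0.3, 5.6, 4.6]
gripper_width: 0.0287
grip_force: 39.4
```

{"fn": "apply_moves", "kwargs": {
  "commands": [
    [-0.0004,-0.0025,0,0,0,0,1],
    [-0.0008,-0.005,0,0,0,0,1],
    [-0.0012,-0.0075,0,0,0,0,1]
  ]
}}

```text
t: 10.3
tool_pos: [0.6019, -0.109, 0.0807]
tool_rot: [[-0.882, 0.162, 0.442], [0.144, 0.987, -0.074], [-0.448, -0.001, -0.894]]
wrist_force: [-0.9, 5.4, 4.5]
gripper_width: 0.0285
grip_force: 39.4
```

```bash
python3 e.py
```

```text
t 10.3 bench x,y -0.0288 -0.1145 Fx,Fy,Fz -1.81 5.2 4.48 j [-0.34  0.43  2.03  0.35  0.23 -2.07] Mz -0.01
```

{"fn": "apply_moves", "kwargs": {
  "commands": [
    [-0.0004,-0.0025,0,0,0,0,1],
    [-0.0008,-0.005,0,0,0,0,1],
    [-0.0012,-0.0075,0,0,0,0,1]
  ]
}}

```text
t: 10.68
tool_pos: [0.6017, -0.1105, 0.0807]
tool_rot: [[-0.882, 0.162, 0.442], [0.144, 0.987, -0.073], [-0.448, -0.001, -0.894]]
wrist_force: [-0.8, 5.7, 5.2]
gripper_width: 0.0284
grip_force: 39.4
```

{"fn": "apply_moves", "kwargs": {
  "commands": [
    [-0.0004,-0.0025,0,0,0,0,1],
    [-0.0008,-0.005,0,0,0,0,1]
  ]
}}

```text
t: 10.92
tool_pos: [0.6015, -0.1115, 0.0807]
tool_rot: [[-0.882, 0.162, 0.442], [0.144, 0.987, -0.073], [-0.448, -0.001, -0.894]]
wrist_force: [-1.5, 5.2, 5.4]
gripper_width: 0.0283
grip_force: 39.4
```

{"fn": "apply_moves", "kwargs": {
  "commands": [
    [-0.0004,-0.0025,0,0,0,0,1],
    [-0.0008,-0.005,0,0,0,0,1]
  ]
}}

```text
t: 11.18
tool_pos: [0.6013, -0.1125, 0.0808]
tool_rot: [[-0.882, 0.162, 0.442], [0.144, 0.987, -0.073], [-0.448, -0.001, -0.894]]
wrist_force: [-0.8, 5.4, 5.5]
gripper_width: 0.0285
grip_force: 39.4
```

{"fn": "apply_moves", "kwargs": {
  "commands": [
    [-0.0004,-0.0025,0,0,0,0,1],
    [-0.0008,-0.005,0,0,0,0,1]
  ]
}}

```text
t: 11.42
tool_pos: [0.6012, -0.1135, 0.0807]
tool_rot: [[-0.882, 0.162, 0.442], [0.144, 0.987, -0.074], [-0.448, -0.001, -0.894]]
wrist_force: [-0.6, 5.7, 5.9]
gripper_width: 0.0288
grip_force: 39.4
```

{"fn": "apply_moves", "kwargs": {
  "commands": [
    [-0.0002,-0.0015,0,0,0,0,1],
    [-0.0005,-0.003,0,0,0,0,1]
  ]
}}

```text
t: 11.68
tool_pos: [0.6011, -0.1141, 0.0807]
tool_rot: [[-0.882, 0.162, 0.442], [0.144, 0.987, -0.073], [-0.448, -0.001, -0.894]]
wrist_force: [-0.3, 4.7, 4.6]
gripper_width: 0.0284
grip_force: 39.4
```

{"fn": "apply_moves", "kwargs": {
  "commands": [
    [-0.0003,-0.002,0,0,0,0,1],
    [-0.0006,-0.004,0,0,0,0,1]
  ]
}}

```text
t: 11.92
tool_pos: [0.6009, -0.1149, 0.0807]
tool_rot: [[-0.882, 0.162, 0.442], [0.144, 0.987, -0.073], [-0.448, -0.001, -0.894]]
wrist_force: [-0.0, 5.2, 5.2]
gripper_width: 0.0286
grip_force: 39.4
```

{"fn": "apply_moves", "kwargs": {
  "commands": [
    [-0.0003,-0.002,0,0,0,0,1],
    [-0.0006,-0.004,0,0,0,0,1]
  ]
}}

```text
t: 12.18
tool_pos: [0.6008, -0.1157, 0.0807]
tool_rot: [[-0.882, 0.162, 0.442], [0.144, 0.987, -0.073], [-0.448, -0.001, -0.894]]
wrist_force: [-0.9, 4.8, 5.3]
gripper_width: 0.0285
grip_force: 39.4
```

{"fn": "apply_moves", "kwargs": {
  "commands": [
    [-0.0003,-0.002,0,0,0,0,1],
    [-0.0006,-0.004,0,0,0,0,1]
  ]
}}

```text
t: 12.42
tool_pos: [0.6007, -0.1164, 0.0807]
tool_rot: [[-0.882, 0.162, 0.442], [0.144, 0.987, -0.073], [-0.448, -0.001, -0.894]]
wrist_force: [0.4, 5.4, 5.1]
gripper_width: 0.0285
grip_force: 39.4
```

{"fn": "apply_moves", "kwargs": {
  "commands": [
    [-0.0002,-0.0013,0,0,0,0,1],
    [-0.0004,-0.0025,0,0,0,0,1]
  ]
}}

```text
t: 12.68
tool_pos: [0.6006, -0.1169, 0.0807]
tool_rot: [[-0.882, 0.162, 0.442], [0.144, 0.987, -0.073], [-0.448, -0.001, -0.894]]
wrist_force: [-0.3, 5.5, 6.4]
gripper_width: 0.0283
grip_force: 39.4
```

{"fn": "apply_moves", "kwargs": {
  "commands": [
    [-0.0002,-0.0013,0,0,0,0,1],
    [-0.0004,-0.0025,0,0,0,0,1]
  ]
}}

```text
t: 12.92
tool_pos: [0.6005, -0.1171, 0.0807]
tool_rot: [[-0.882, 0.162, 0.442], [0.144, 0.987, -0.073], [-0.448, -0.001, -0.894]]
wrist_force: [0.7, 8.4, 4.8]
gripper_width: 0.029
grip_force: 39.4
```

{"fn": "apply_moves", "kwargs": {
  "commands": [
    [-0.0002,-0.0013,0,0,0,0,1],
    [-0.0004,-0.0025,0,0,0,0,1]
  ]
}}

```text
t: 13.18
tool_pos: [0.6005, -0.1172, 0.0807]
tool_rot: [[-0.883, 0.161, 0.442], [0.144, 0.987, -0.072], [-0.448, -0.0, -0.894]]
wrist_force: [1.7, 10.9, 5.1]
gripper_width: 0.0284
grip_force: 39.5
```

{"fn": "apply_moves", "kwargs": {
  "commands": [
    [-0.0002,-0.0013,0,0,0,0,1],
    [-0.0004,-0.0025,0,0,0,0,1]
  ]
}}

```text
t: 13.42
tool_pos: [0.6004, -0.1173, 0.0807]
tool_rot: [[-0.883, 0.161, 0.442], [0.144, 0.987, -0.072], [-0.447, 0.0, -0.894]]
wrist_force: [3.4, 12.1, 5.9]
gripper_width: 0.0286
grip_force: 39.5
```

{"fn": "apply_moves", "kwargs": {
  "commands": [
    [0.0002,0.0015,0,-0.004,-0.035,0.001,1],
    [0.0004,0.0025,0,-0.008,-0.069,0.002,1],
    [0.0004,0.0025,0,-0.008,-0.069,0.002,1]
  ]
}}

```text
t: 13.8
tool_pos: [0.6004, -0.1173, 0.0809]
tool_rot: [[-0.869, 0.159, 0.468], [0.142, 0.987, -0.071], [-0.473, 0.004, -0.881]]
wrist_force: [8.2, 8.7, -7.2]
gripper_width: 0.0285
grip_force: 41.9
```

```bash
python3 e.py;  python3 c.py "[.5973,-.1160,.0875]" .008 0.4
```

```text
t 13.8 bench x,y -0.0288 -0.1229 Fx,Fy,Fz 6.71 9.92 -7.17 j [-0.37  0.43  2.06  0.54  0.2  -2.29] Mz -0.009
t 13.8 pos [ 0.6004 -0.1173  0.0809] goal [ 0.6011 -0.1166  0.0805] shift/.2 [ 0.003  0.003 -0.002] rv/.5 [ 0.366 -0.072 -0.71 ] z/.2 per10mm [ 0.0237 -0.0039 -0.0439]
j [-0.37  0.43  2.06  0.54  0.2  -2.29] F [ 8.22  8.7  -7.17] M [ 1.504 -0.154  0.821] w 0.0285 gf 41.862189173698425
```

{"fn": "apply_moves", "kwargs": {
  "commands": [
    [0,0,0,0.094,-0.014,-0.176,1],
    [0,0,0,0.187,-0.028,-0.352,1],
    [0,0,0,0.281,-0.043,-0.529,1],
    [0,0,0,0.281,-0.043,-0.529,1]
  ]
}}

```text
t: 14.3
tool_pos: [0.6006, -0.1167, 0.081]
tool_rot: [[-0.784, 0.41, 0.467], [0.428, 0.901, -0.071], [-0.45, 0.144, -0.882]]
wrist_force: [8.5, 11.6, -7.3]
gripper_width: 0.0283
grip_force: 42.1
```

```bash
python3 e.py;  python3 c.py "[.5973,-.1160,.0875]" .008 0.6
```

```text
t 14.3 bench x,y -0.0288 -0.1223 Fx,Fy,Fz 6.52 12.82 -7.32 j [-0.37  0.43  2.06  0.53  0.2  -1.97] Mz -0.004
t 14.3 pos [ 0.6006 -0.1167  0.081 ] goal [ 0.6011 -0.1166  0.0805] shift/.2 [ 0.002  0.001 -0.003] rv/.5 [ 0.27  -0.06  -0.533] z/.2 per10mm [ 0.0237 -0.0039 -0.0439]
j [-0.37  0.43  2.06  0.53  0.2  -1.97] F [ 8.51 11.59 -7.32] M [ 1.978 -0.388  1.083] w 0.0283 gf 42.053972482681274
```

{"fn": "apply_moves", "kwargs": {
  "commands": [
    [0.001,0.004,0,0,0,0,1],
    [0.0015,0.005,0.0003,0.14,-0.021,-0.264,1],
    [0.0021,0.0061,0.0006,0.281,-0.043,-0.529,1],
    [0.0021,0.0061,0.0006,0.281,-0.043,-0.529,1]
  ]
}}

```text
t: 14.8
tool_pos: [0.601, -0.116, 0.0811]
tool_rot: [[-0.627, 0.624, 0.466], [0.676, 0.733, -0.072], [-0.387, 0.269, -0.882]]
wrist_force: [8.7, 8.7, -7.6]
gripper_width: 0.0289
grip_force: 42.1
```

```bash
python3 e.py;  python3 c.py "[.5973,-.1160,.0875]" .008 0.9
```

```text
t 14.8 bench x,y -0.0285 -0.1216 Fx,Fy,Fz 7.17 10.01 -7.61 j [-0.36  0.43  2.05  0.51  0.2  -1.65] Mz 0.012
t 14.8 pos [ 0.601  -0.116   0.0811] goal [ 0.6011 -0.1166  0.0805] shift/.2 [ 0.    -0.003 -0.003] rv/.5 [ 0.271 -0.062 -0.53 ] z/.2 per10mm [ 0.0237 -0.0039 -0.0439]
j [-0.36  0.43  2.05  0.51  0.2  -1.65] F [ 8.69  8.71 -7.61] M [ 1.645 -0.351  0.883] w 0.0289 gf 42.060467004776
```

{"fn": "apply_moves", "kwargs": {
  "commands": [
    [0.001,0.004,0,0,0,0,1],
    [0.002,0.006,0.0005,0.14,-0.021,-0.264,1],
    [0.0028,0.0068,0.0009,0.281,-0.043,-0.529,1],
    [0.0028,0.0068,0.0009,0.281,-0.043,-0.529,1]
  ]
}}

```text
t: 15.3
tool_pos: [0.6015, -0.1154, 0.0814]
tool_rot: [[-0.414, 0.783, 0.465], [0.863, 0.5, -0.074], [-0.29, 0.371, -0.882]]
wrist_force: [6.5, 4.8, -7.8]
gripper_width: 0.0287
grip_force: 42.1
```

```bash
python3 e.py;  python3 c.py "[.5973,-.1160,.0875]" .008 1.2
```

```text
t 15.3 bench x,y -0.0281 -0.1209 Fx,Fy,Fz 5.66 5.75 -7.78 j [-0.36  0.43  2.05  0.5   0.2  -1.33] Mz 0.001
t 15.3 pos [ 0.6015 -0.1154  0.0814] goal [ 0.6011 -0.1166  0.0805] shift/.2 [-0.002 -0.006 -0.004] rv/.5 [ 0.272 -0.064 -0.528] z/.2 per10mm [ 0.0237 -0.0039 -0.0439]
j [-0.36  0.43  2.05  0.5   0.2  -1.33] F [ 6.51  4.75 -7.78] M [ 1.037 -0.045  0.549] w 0.0287 gf 42.06225335597992
```

{"fn": "apply_moves", "kwargs": {
  "commands": [
    [0.0008,0.0004,0.0004,0.094,-0.014,-0.176,1],
    [0.0016,0.0008,0.0008,0.187,-0.028,-0.352,1],
    [0.0025,0.0011,0.0012,0.279,-0.043,-0.53,1],
    [0.0025,0.0011,0.0012,0.279,-0.043,-0.53,1]
  ]
}}

```text
t: 15.8
tool_pos: [0.6021, -0.1152, 0.0816]
tool_rot: [[-0.164, 0.871, 0.464], [0.972, 0.223, -0.074], [-0.168, 0.438, -0.883]]
wrist_force: [5.9, 5.5, -7.8]
gripper_width: 0.0282
grip_force: 42.1
```

```bash
python3 e.py;  python3 c.py "[.5973,-.1160,.0875]" .008 1.5
```

```text
t 15.8 bench x,y -0.0276 -0.1206 Fx,Fy,Fz 4.97 6.36 -7.82 j [-0.36  0.43  2.05  0.48  0.2  -1.02] Mz 0.079
t 15.8 pos [ 0.6021 -0.1152  0.0816] goal [ 0.6011 -0.1166  0.0805] shift/.2 [-0.005 -0.007 -0.006] rv/.5 [ 0.273 -0.067 -0.528] z/.2 per10mm [ 0.0237 -0.0039 -0.0439]
j [-0.36  0.43  2.05  0.48  0.2  -1.02] F [ 5.94  5.47 -7.82] M [ 1.169 -0.151  0.537] w 0.0282 gf 42.07689106464386
```

```bash
cat > m.py <<'E'
from h import *
v=[]
for i in range(8):
    capture("top"); o=get_obs(); v.append(np.r_[o["moment"]@o["tool_rot"][:,2],o["wrist_force"]])
v=np.array(v);print("Mz,F mean",v.mean(0).round(3),"sd",v.std(0).round(3),o["t"])
E
python3 m.py
```

```text
Mz,F mean [ 0.027  6.479  5.127 -7.664] sd [0.048 0.49  0.428 0.548] 16.2
```

{"fn": "apply_moves", "kwargs": {
  "commands": [
    [0.0009,0.0001,0.0005,0.091,-0.022,-0.176,1],
    [0.0018,0.0001,0.0009,0.182,-0.045,-0.352,1],
    [0.0026,0.0002,0.0014,0.273,-0.067,-0.528,1],
    [0.0026,0.0002,0.0014,0.273,-0.067,-0.528,1]
  ]
}}

```text
t: 16.7
tool_pos: [0.6024, -0.1155, 0.0823]
tool_rot: [[0.1, 0.878, 0.468], [0.995, -0.073, -0.075], [-0.032, 0.472, -0.881]]
wrist_force: [10.5, 4.0, -18.3]
gripper_width: 0.0288
grip_force: 41.6
```

```bash
python3 m.py; python3 e.py;  python3 c.py "[.5973,-.1160,.0875]" .008 1.8
```

```text
Mz,F mean [  0.022  10.28    4.115 -18.215] sd [0.024 0.247 0.189 0.541] 17.1
t 17.1 bench x,y -0.0273 -0.1208 Fx,Fy,Fz 9.42 6.14 -17.58 j [-0.36  0.43  2.05  0.5   0.2  -0.74] Mz 0.044
t 17.1 pos [ 0.6023 -0.1155  0.0823] goal [ 0.6011 -0.1166  0.0805] shift/.2 [-0.006 -0.006 -0.009] rv/.5 [ 0.277 -0.059 -0.53 ] z/.2 per10mm [ 0.0237 -0.0039 -0.0439]
j [-0.36  0.43  2.05  0.5   0.2  -0.74] F [ 10.29   4.54 -17.58] M [1.079 0.194 0.506] w 0.0283 gf 41.6325706243515
```

{"fn": "apply_moves", "kwargs": {
  "commands": [
    [0.003,-0.0006,-0.006,0.005,0.03,0,1],
    [0.004,-0.0009,-0.006,0.145,0.008,-0.264,1],
    [0.006,-0.0012,-0.005,0.286,-0.015,-0.529,1],
    [0.006,-0.0012,-0.005,0.286,-0.015,-0.529,1]
  ]
}}

```text
t: 17.6
tool_pos: [0.6031, -0.1156, 0.0824]
tool_rot: [[0.357, 0.816, 0.455], [0.928, -0.365, -0.072], [0.107, 0.448, -0.888]]
wrist_force: [1.0, 5.4, -3.5]
gripper_width: 0.0284
grip_force: 43.5
```

```bash
python3 m.py; python3 e.py;  python3 c.py "[.5973,-.1160,.0875]" .008 2.1
```

```text
Mz,F mean [ 0.031  0.689  5.315 -3.465] sd [0.035 0.452 0.309 0.269] 18.0
t 18.0 bench x,y -0.0265 -0.1208 Fx,Fy,Fz 0.17 5.34 -3.69 j [-0.36  0.43  2.04  0.43  0.22 -0.36] Mz 0.076
t 18.0 pos [ 0.6031 -0.1156  0.0824] goal [ 0.6011 -0.1166  0.0805] shift/.2 [-0.01  -0.005 -0.01 ] rv/.5 [ 0.268 -0.087 -0.532] z/.2 per10mm [ 0.0237 -0.0039 -0.0439]
j [-0.36  0.43  2.04  0.43  0.22 -0.36] F [ 1.03  5.24 -3.69] M [0.973 0.095 0.404] w 0.0283 gf 43.48620414733887
```

{"fn": "apply_moves", "kwargs": {
  "commands": [
    [0.0007,-0.0004,0.0004,0.091,-0.014,-0.178,1],
    [0.0015,-0.0009,0.0009,0.182,-0.029,-0.355,1],
    [0.0015,-0.0009,0.0009,0.182,-0.029,-0.355,1]
  ]
}}

```text
t: 18.38
tool_pos: [0.6034, -0.1158, 0.0826]
tool_rot: [[0.512, 0.729, 0.454], [0.837, -0.542, -0.073], [0.193, 0.417, -0.888]]
wrist_force: [1.2, 6.3, -2.5]
gripper_width: 0.0285
grip_force: 43.5
```

```bash
python3 m.py; python3 e.py;  python3 c.py "[.5973,-.1160,.0875]" .008 2.1
```

```text
Mz,F mean [ 0.031  0.702  5.457 -3.25 ] sd [0.027 0.476 0.639 0.517] 18.775
t 18.775 bench x,y -0.0262 -0.121 Fx,Fy,Fz -0.33 5.34 -2.83 j [-0.36  0.43  2.04  0.42  0.22 -0.16] Mz 0.044
t 18.775 pos [ 0.6033 -0.1158  0.0825] goal [ 0.6011 -0.1166  0.0805] shift/.2 [-0.011 -0.004 -0.01 ] rv/.5 [ 0.083 -0.058 -0.179] z/.2 per10mm [ 0.0237 -0.0039 -0.0439]
j [-0.36  0.43  2.04  0.42  0.22 -0.16] F [ 0.54  5.32 -2.83] M [0.995 0.123 0.449] w 0.028 gf 43.45857381820679
```

{"fn": "apply_moves", "kwargs": {
  "commands": [
    [0,0,0,0.046,-0.007,-0.089,1],
    [0.0005,-0.0003,0.0003,0.091,-0.014,-0.178,1]
  ]
}}

```text
t: 19.02
tool_pos: [0.6035, -0.1159, 0.0826]
tool_rot: [[0.583, 0.675, 0.453], [0.779, -0.623, -0.073], [0.233, 0.396, -0.888]]
wrist_force: [1.2, 5.9, -3.5]
gripper_width: 0.0286
grip_force: 43.5
```

```bash
python3 - <<'E'
from h import *
for i in range(7):
    o=get_obs(); z=o["tool_rot"][:,2]; print(o["t"],(o["moment"]@z).round(3),o["moment"].round(3),o["joint_vel"][5].round(3),o["joint_efforts"].round(3)[3:],o["wrist_force"].round(1),o["joint_pos"][5].round(4)); capture("top")
E
```

```text
19.025 -0.126 [0.941 0.184 0.607] 0.431 [ 0.198 -4.057 -0.454] [ 1.2  5.9 -3.5] -0.0479
19.075 -0.026 [1.015 0.145 0.536] -0.073 [ 0.093 -4.041 -0.025] [ 0.6  4.8 -2.1] -0.0455
19.125 0.015 [0.965 0.155 0.462] -0.029 [-3.000e-03 -4.021e+00  3.770e-01] [ 1.   5.3 -2.9] -0.0482
19.175 -0.013 [1.036 0.148 0.531] -0.008 [-0.012 -4.023  0.094] [ 0.9  6.1 -3.6] -0.0491
19.225 0.011 [1.044 0.043 0.517] -0.001 [-1.000e-02 -4.027e+00  3.000e-03] [ 0.7  6.1 -3.5] -0.0493
19.275 0.035 [0.994 0.156 0.454] 0.0 [-0.008 -4.03  -0.017] [ 0.1  5.9 -3.1] -0.0494
19.325 -0.042 [0.929 0.11  0.513] -0.002 [-0.006 -4.031 -0.02 ] [ 0.5  4.6 -3.6] -0.0494
```

```bash
python3 - <<'E'
from h import *
from scipy.spatial.transform import Rotation as Ro
y=-.1627;ex=np.array([np.cos(y),np.sin(y),0]);ey=np.array([-np.sin(y),np.cos(y),0]);z=np.sin(.5)*ex-np.cos(.5)*np.array([0,0,1])
R0=np.c_[np.cross(ey,z),ey,z];r=Ro.from_matrix(R0.T@get_obs()["tool_rot"]).as_rotvec();print(r)
E
```

```text
[0.0231629  0.0148045  2.09976723]
```

{"fn": "apply_moves", "kwargs": {
  "commands": [
    [0.0005,-0.0006,0.0003,0.078,-0.013,-0.153,1],
    [0.001,-0.0012,0.0006,0.157,-0.026,-0.306,1],
    [0.0015,-0.0019,0.001,0.236,-0.038,-0.462,1],
    [0.0015,-0.0019,0.001,0.236,-0.038,-0.462,1],
    [0.0015,-0.0019,0.001,0.236,-0.038,-0.462,1]
  ]
}}

```text
t: 20.0
tool_pos: [0.6037, -0.1161, 0.0827]
tool_rot: [[0.736, 0.503, 0.452], [0.593, -0.802, -0.074], [0.326, 0.323, -0.889]]
wrist_force: [-0.1, 6.4, -3.3]
gripper_width: 0.0285
grip_force: 43.4
```

```bash
python3 e.py; python3 c.py "[.5973,-.1160,.0875]" -.10 2.36
```

```text
t 20.0 bench x,y -0.0258 -0.1213 Fx,Fy,Fz -1.11 6.3 -3.28 j [-0.36  0.43  2.04  0.41  0.23  0.22] Mz 0.022
t 20.0 pos [ 0.6037 -0.1161  0.0827] goal [ 0.55   -0.1082  0.1753] shift/.2 [-0.268  0.04   0.463] rv/.5 [-0.008 -0.047 -0.   ] z/.2 per10mm [ 0.0237 -0.0039 -0.0439]
j [-0.36  0.43  2.04  0.41  0.23  0.22] F [-0.08  6.39 -3.28] M [1.053 0.157 0.499] w 0.0285 gf 43.397347927093506
```

{"fn": "apply_moves", "kwargs": {
  "commands": [
    [0,0,0,0,0,0,-1],
    [0,0,0,0,0,0,-1],
    [0,0,0,0,0,0,-1],
    [0,0,0,0,0,0,-1],
    [0,0,0,0,0,0,-1],
    [0,0,0,0,0,0,-1],
    [0,0,0,0,0,0,-1],
    [0,0,0,0,0,0,-1]
  ]
}}

```text
t: 21.0
tool_pos: [0.6054, -0.1179, 0.0844]
tool_rot: [[0.736, 0.5, 0.456], [0.593, -0.802, -0.077], [0.327, 0.327, -0.887]]
wrist_force: [0.1, -0.1, 0.1]
gripper_width: 0.0854
grip_force: 0.0
```

{"fn": "apply_moves", "kwargs": {
  "commands": [
    [-0.04,0.007,0.08,0,0,0,-1],
    [-0.1,0.016,0.2,0,0,0,-1],
    [-0.226,0.037,0.444,0,0,0,-1],
    [-0.4,0.05,0.6,0,0,0,-1],
    [-0.4,0.05,0.6,0,0,0,-1],
    [-0.4,0.05,0.6,0,0,0,-1]
  ]
}}

```text
t: 21.75
tool_pos: [0.5257, -0.1082, 0.2044]
tool_rot: [[0.736, 0.5, 0.457], [0.593, -0.802, -0.078], [0.327, 0.328, -0.886]]
wrist_force: [0.3, 0.6, 0.1]
gripper_width: 0.0855
grip_force: 0.0
```

```bash
cp -n sideD.npy s0D.npy; python3 - <<'E'
from h import *
i,D=capture("side");j,E=capture("top")
mid=np.array([.6488,-.0007,0]);B=np.c_[[.987,-.162,0],[.162,.987,0],[0,0,1]]
for n,im,d in(("side0",np.load("sideI.npy"),np.load("sideD.npy")),("side",i,D),("top0",np.load("topI.npy"),np.load("topD.npy")),("top",j,E)):
    Q=(cloud(n.strip("0"),d)-mid)@B; m=(Q[...,2]>.07)&(Q[...,2]<.1)&(Q[...,0]>.085)&(Q[...,0]<.14)&(Q[...,1]<-.08)&(Q[...,1]>-.26)
    print(n,m.sum(),np.percentile(Q[m][:,1],[3,50,97]).round(4))
v=np.hstack([cv2.resize(k[y:y+120,x:x+100],(400,480),interpolation=cv2.INTER_CUBIC) for k,x,y in((i,265,130),(j,300,100))])
cv2.imwrite("pics/v4.png",v[...,::-1])
E
```

```text
side0 236 [-0.2226 -0.1717 -0.1265]
side 237 [-0.2227 -0.1703 -0.126 ]
top0 78 [-0.2251 -0.1775 -0.1321]
top 79 [-0.2246 -0.1777 -0.1323]
```

View pics/v4.png

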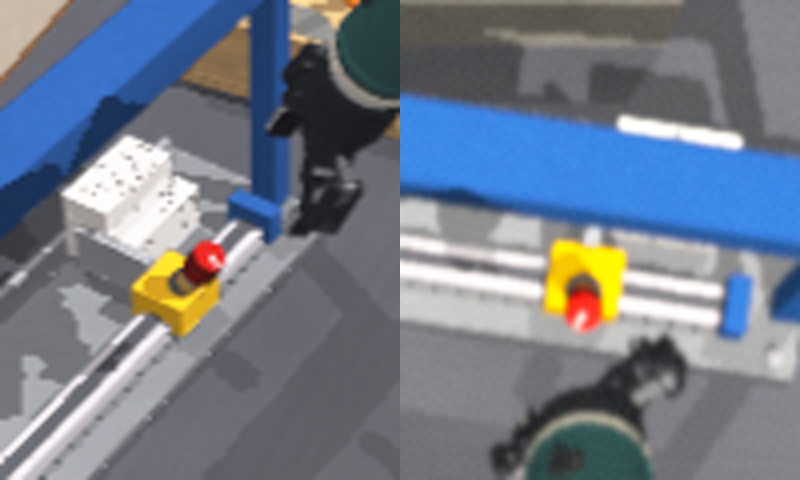

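The stop plate (side crop 110,250) bears on the granite's end, and depth shows the granite hasn't moved. The gripper is clear of everything.

```bash
python3 -c "
from rig import *
print(finish_job())"
```

```text
the job is handed in; nothing more can be done
None
```

I slid the carriage up to the granite, locked it with the clutch clicking, let go and handed the job in; the stop plate bears on the granite, which hasn't measurably moved. I missed where the clicking began, so the click-round is only known to be roughly 0.46–1.56 rad (aim 0.79, limit 1.57), and it may be well off an eighth of a turn.

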